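Move a carrier over the end stops to the next rail

ROBOT

A 6-joint arm with a two-finger parallel gripper is mounted at the origin on the work surface; the furniture and walls round the work are solid. World frame = base frame: x ahead of the robot, y to its left, z up, the work surface at z = 0. Lengths are in m, angles in degrees, forces in N, time in s.
With the tool pointing down it reaches from about 0.375 to 0.9 m from the base axis. Payload 3.1 kg.
Tool frame: the origin (TCP) lies on the centre line of the jaws, within the pads' length; the fingertips stand 25 mm ahead of it and the grasp point (between the pads) lies 6 mm ahead of it; z points along the fingers, y is the line along which they close (so a half turn about z gives the same grasp; the last joint's range is limited). The gripper opens to 87 mm and grips with 3 to 60 N. Pads are 19 mm wide; open, the fingers measure 117 mm over their backs; the gripper's body (75 mm by 190 mm) begins 51 mm behind the grasp point.
Start: joints at [65.174, 30.224, 82.088, -0, 67.689, -10.227], TCP at [0.157, 0.605, 0.248] pointing down, gripper open.
Joint ranges: [-176.69, 176.69], [-43.24, 126.21], [12.49, 139.97], [-82, 262], [0, 151.66], [-163.58, 163.58]. Speed limits (degrees/s): [159.86, 159.86, 180, 180, 180, 180].

INTERFACE

Orientations are given as a 3x3 rotation matrix whose columns are the frame's x, y, z axes.
In Python, from rig import * gives the robot as it stands.
- The arm moves only by the tool step_arm, never from a script. Its argument "steps" is a list of rows, each a list of 7 numbers: the shift along the tool's x, y, z normalised to -1 to 1, where 1 is 0.3 m, then the turn, a rotation vector about the tool's x, y, z normalised to -1 to 1, where 1 is 45 degrees, then the gripper's target within -1 to 1 (shut at 1, half-way at 0, fully open at -1). A call has 1 to 8 rows; each row is the pose to reach, as a shift and turn from the pose commanded when the call began, along the tool's axes at that moment; what a row does not reach only later rows make up. A row lasts 1/12 s, in which the tool goes at most 41.7 mm and 7.16 degrees, less where a joint would pass 70% of its speed; a pose out of reach is approached as far as the arm can. A call with a number of a shift or a turn outside -1 to 1 is refused whole. A call with a gripper value outside its range is refused whole. The fingers move at their own pace and stop on an object; the grip force is fixed at half the most. Time passes only in rows, so rows that repeat a pose let the fingers close. It gives the time, the measured TCP pose, the force, the opening and the grip force at its end, in the units of the state.
- read_state(): the state, without advancing time (a new reading comes with each control period).
- capture(name): name is "scene" or "top" or "wrist"; returns a dict with "image" (400x640x3 uint8, red, green, blue), "vertical_fov" (degrees; the focal length in pixels is half the picture's height over the tangent of half this angle, whatever the lens; pixels are square), "cx", "cy" (the principal point, pixels), "world_from_camera" (4x4, takes a point from camera to world coordinates); the wrist camera has in their place "T_tool_cam" (4x4, takes a point from camera to tool coordinates, whose origin is the TCP and whose axes are the flange's). Camera axes: x right, y down, z forward; pixel columns grow to the right and rows downward; lengths in m; the calibration is good to about 2 mm. A picture is of the moment at which its call begins: read the wrist's pose just before it. There is no depth.
- hand_in(): hands the job in; it is judged then, once.
The state is a dict: "time_s": time; "joint_positions": joint angles; "qvel": joint speeds; "tau": joint torques, N m; "position": TCP position; "tcp_rot": TCP orientation; "force": force on the tool from outside, world axes, zero at the start; "moment": the same for the moment, N m; "opening": opening from 0.0 (shut) to 1.0 (fully open); "grasp_force": force on a finger pad.
Only numpy, scipy, OpenCV 4.12 (cv2) and the standard library are available. Lean on these libraries where they do the work, as an engineer would, in place of code of your own. Each camera call takes 0.05 s, during which the arm holds its last target. There are 200 camera calls.

TASK

Two aluminium carriers hang on one of the two small rail stands. Lift the carrier with the round plates up over the end stops and hang it astride the other, empty rail, between that rail's end stops, and let go of it. Leave the carrier with the square plates hanging where it is.

Things in the scene. Friction and masses are not known exactly. Their poses are not given: they have to be found in the camera images.
- round_carrier_grip (a point): Carrier to move: 0.12 kg hanger, inverted V hood (28 mm along the rail, mouth 31 mm wide), round 52 mm plates on both sides, 38 mm over both. Upright grip tab on top: 8 mm thick across the rail (10 mm at its top bead), 24 mm along it. The point is in the tab, 43 mm above the axis of its rail; tab top 22 mm above it, hood 28 mm below, plates' lowest edge 121 mm below. y along the rail, z up.
- square_carrier: Carrier to leave alone: the same hanger with 46 mm square plates instead of round ones, on the same rail as the round carrier, 68 to 108 mm to either side of it. Origin on the axis of the rail; its tab's top is 65 mm above the origin. y along the rail, z up.
- loaded_rail: Fixed stand on which both carriers hang at the start: foot 60 x 180 x 10 mm, a post at each end, between them a round rail 10 mm thick, 160 mm between post axes, axis 120 mm above the bench. The posts rise above the rail as end stops (caps 17 mm across), tops 28 mm above its axis. Origin: centre of the foot's underside, under the rail's middle; y along the rail, x across, z up.
- empty_rail: Fixed stand of the same make and size with nothing on its rail, standing to the left or right of the other, end to end with it and roughly in line, about 15 mm between the feet. The round carrier goes here. Origin: centre of the foot's underside, under the rail's middle; y along the rail, x across, z up; rail axis 120 mm above the origin.

How it is judged (in metres and radians):
On the way:
1. the round carrier is lifted off its rail, its grip point more than 80 mm above the rail's axis (hood above the end stops) (z of round_carrier_grip in the frame of loaded_rail above 0.2 m), for 0.1 s.
At the end, for the whole second after the job is handed in: The round carrier hangs astride the empty rail between its end stops: grip point within 20 mm of the rail's vertical plane, within 70 mm of its middle along the rail, 33 to 51 mm above its axis, upright within 20 degrees; the square carrier is within 30 mm of where it was (x of round_carrier_grip in the frame of empty_rail between -0.02 and 0.02 m and y of round_carrier_grip in the frame of empty_rail between -0.07 and 0.07 m and z of round_carrier_grip in the frame of empty_rail between 0.153 and 0.171 m and angle between round_carrier_grip's own z axis and vertical below 0.35 rad and distance of square_carrier from where it was at the start of the episode below 0.03 m); the robot touches nothing.
It fails at once if the square carrier is moved more than 30 mm (distance of square_carrier from where it was at the start of the episode above 0.03 m).
It also fails if it takes over 38 s, if anything falls off the work surface, if the arm or the gripper's body presses on something with over 40 N, if the wrist force passes 120 N, or if a joint passes its speed limit or range.

## Working session

There is one attempt and no reset: what is moved stays moved. The work goes in short steps, Python scripts to look and compute and a tool call to move; the robot and the scene stay as the last step left them, time stands still between calls to the robot, and variables do not carry over. Pictures are saved under pics/ and viewed, at most 10 in all, crops included, and the job is handed in when it is done.

Besides the shell and the picture viewer there is one more tool, called after "Call:" by a JSON object that holds its "op" and its "data". step_arm: Moves the arm, as the interface text tells. Scaled input: -1 to 1 covers 0.3 m each way for a shift and 45 degrees each way for a turn. Its arguments: {"type":"object","properties":{"steps":{"type":"array"}},"required":["steps"]}

```bash
mkdir -p pics; cat > h.py <<'E'
from rig import *
import numpy as np, cv2
def K(c):
    f=c["image"].shape[0]/2/np.tan(np.radians(c["vertical_fov"])/2); return f
def shot(n,name):
    s=read_state(); c=capture(n); cv2.imwrite(f"pics/{name}.png",c["image"][:,:,::-1])
    if "world_from_camera" in c: T=np.array(c["world_from_camera"])
    else:
        T=np.eye(4);T[:3,:3]=s["tcp_rot"];T[:3,3]=s["position"];T=T@np.array(c["T_tool_cam"])
    np.savez(f"pics/{name}.npz",T=T,f=K(c),cx=c["cx"],cy=c["cy"])
def ray(name,u,v):
    d=np.load(f"pics/{name}.npz");T=d["T"];r=T[:3,:3]@np.array([(u-d["cx"])/d["f"],(v-d["cy"])/d["f"],1]);return T[:3,3],r
def atz(name,u,v,z):
    o,r=ray(name,u,v);return o+r*(z-o[2])/r[2]
def proj(name,p):
    d=np.load(f"pics/{name}.npz");q=np.linalg.inv(d["T"])@np.append(p,1);return q[:2]/q[2]*d["f"]+[d["cx"],d["cy"]]
E
python3 - <<'E'
from h import *
for n in("scene","top"): shot(n,n)
s=read_state();print(s["time_s"],s["position"],np.round(s["tcp_rot"],3))
for n in("scene","top"): print(np.load(f"pics/{n}.npz")["T"].round(3))
E
```

```text
0.1 [0.15723525 0.60426898 0.24667588] [[-0.968  0.252 -0.001]
 [ 0.252  0.968 -0.002]
 [ 0.    -0.002 -1.   ]]
[[-0.876 -0.3    0.377  0.24 ]
 [-0.481  0.575 -0.661  0.452]
 [-0.019 -0.761 -0.648  0.663]
 [ 0.     0.     0.     1.   ]]
[[-0.014 -0.988  0.152  0.417]
 [-1.     0.015  0.009 -0.11 ]
 [-0.011 -0.152 -0.988  0.956]
 [ 0.     0.     0.     1.   ]]
```

View pics/scene.png

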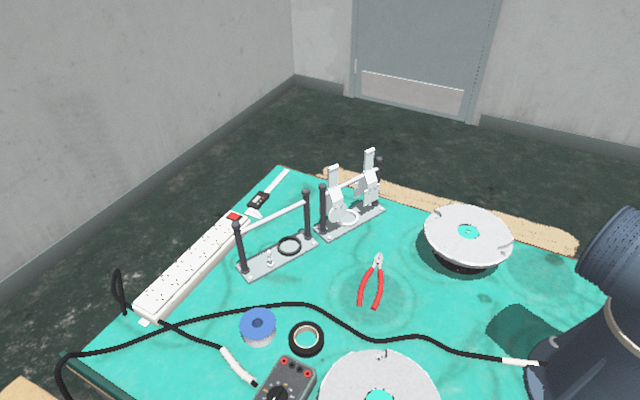

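View pics/top.png

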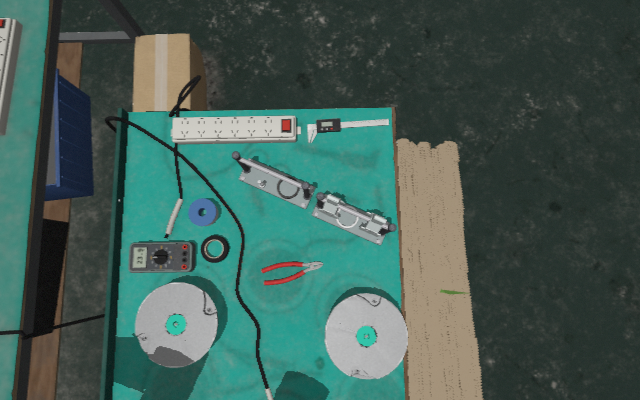

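The scene view shows the empty rail from (238,228) to (306,192) and the loaded one from (323,188) to (378,160). In the top view, the empty rail runs (237,157)-(308,190) and the loaded one (318,198)-(390,228). I'll enlarge both to tell the carriers apart.

```bash
python3 - <<'E'
from h import *
a=cv2.imread("pics/scene.png")[130:260,220:400];b=cv2.imread("pics/top.png")[140:260,225:405]
r=lambda i,h:cv2.resize(i,(int(i.shape[1]*h/i.shape[0]),h),interpolation=cv2.INTER_CUBIC)
a=cv2.resize(a[:, :],(400,289),interpolation=2)
A=cv2.resize(cv2.imread("pics/scene.png")[140:245,225:395],(680,420)[::1],interpolation=2)[:300]
im1=cv2.resize(cv2.imread("pics/scene.png")[140:240,300:400],(400,400),interpolation=2)
im2=cv2.resize(cv2.imread("pics/top.png")[170:270,300:400],(400,400),interpolation=2)
cv2.imwrite("pics/crop.png",np.hstack([im1,im2]))
for uv in((237,157),(308,190),(318,198),(390,228)):print(atz("top",*uv,0.148).round(3))
E
```

```text
[0.636 0.057 0.148]
[ 0.564 -0.09   0.148]
[ 0.547 -0.111  0.148]
[ 0.483 -0.255  0.148]
```

View pics/crop.png

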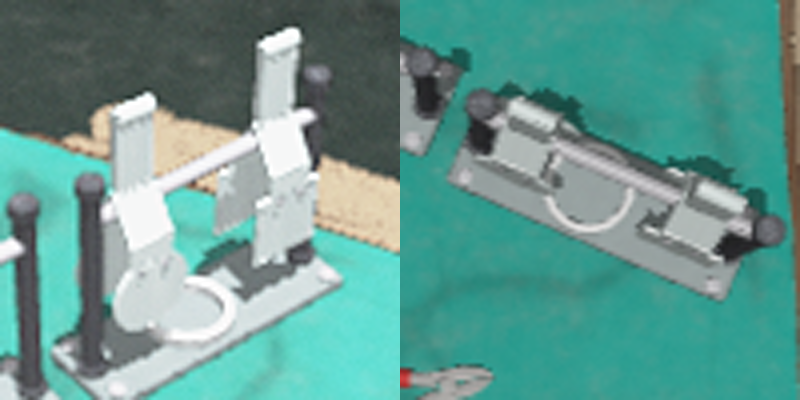

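The round carrier is the one next to the empty rail. Its tab top is at about (334,199) in the top view. The post spacings I measured (0.164 and 0.158 m) match the 160 mm given.

```bash
cat >> h.py <<'E'
from scipy.spatial.transform import Rotation as R
def down(ya): # tool y at world angle ya deg, z down
    a=np.radians(ya);y=np.array([np.cos(a),np.sin(a),0]);z=np.array([0,0,-1.]);return np.column_stack([np.cross(y,z),y,z])
def delta(p,Rt):
    s=read_state();R0=np.array(s["tcp_rot"]);return (R0.T@(np.array(p)-s["position"])/0.3).round(3),(R.from_matrix(R0.T@Rt).as_rotvec(degrees=True)/45).round(3)
E
python3 - <<'E'
from h import *
print(np.array(capture("wrist")["T_tool_cam"]).round(3))
print(atz("top",334,199,.185),atz("top",380,218,.185))
print(delta([.53,-.14,.30],down(-24.8)))
E
```

```text
[[-0.    -0.958 -0.287  0.079]
 [ 1.    -0.    -0.     0.   ]
 [-0.    -0.287  0.958 -0.138]
 [ 0.     0.     0.     1.   ]]
[ 0.53868161 -0.14179767  0.185     ] [ 0.50007625 -0.22994193  0.185     ]
(array([-1.828, -2.088, -0.174]), array([-2.000e-03,  2.000e-03,  2.227e+00]))
```

Call:
{"op": "step_arm", "data": {"steps": [[-0.7, -0.8, -0.18, 0, 0, 1, -1], [-0.7, -0.8, -0.18, 0, 0, 1, -1], [-0.7, -0.8, -0.18, 0, 0, 1, -1], [-0.7, -0.8, -0.18, 0, 0, 1, -1], [-0.7, -0.8, -0.18, 0, 0, 1, -1], [-0.7, -0.8, -0.18, 0, 0, 1, -1], [-0.7, -0.8, -0.18, 0, 0, 1, -1], [-0.7, -0.8, -0.18, 0, 0, 1, -1]]}}

```text
time_s: 0.82
position: [0.3007, 0.3171, 0.3019]
tcp_rot: [[-0.504, 0.864, 0.0], [0.864, 0.504, -0.001], [-0.001, -0.0, -1.0]]
force: [-0.7, 0.6, -0.5]
opening: 1.0
grasp_force: 0.0
```

```bash
python3 - <<'E'
from h import *
s=read_state();print(s["time_s"],s["position"],s["joint_positions"])
print(delta([.53,-.14,.30],down(-24.8)))
E
```

```text
0.8167 [0.30074155 0.31710178 0.30192027] [ 3.18343974e+01  1.13284409e+01  1.03561963e+02 -5.15250379e-02
  6.51163863e+01  1.57087671e+00]
(array([-1.701, -0.108,  0.008]), array([0.000e+00, 1.000e-03, 1.224e+00]))
```

Call:
{"op": "step_arm", "data": {"steps": [[-1, -0.06, 0, 0, 0, 1, -1], [-1, -0.06, 0, 0, 0, 1, -1], [-1, -0.06, 0, 0, 0, 1, -1], [-1, -0.06, 0, 0, 0, 1, -1], [-1, -0.06, 0, 0, 0, 1, -1], [-1, -0.06, 0, 0, 0, 1, -1], [-1, -0.06, 0, 0, 0, 1, -1], [-1, -0.06, 0, 0, 0, 1, -1]]}}

```text
time_s: 1.48
position: [0.4401, 0.0466, 0.3019]
tcp_rot: [[0.258, 0.966, 0.004], [0.966, -0.258, -0.003], [-0.002, 0.005, -1.0]]
force: [0.6, 0.9, 0.7]
opening: 1.001
grasp_force: 0.0
```

```bash
python3 - <<'E'
from h import *
print(delta([.53,-.14,.30],down(-24.8)))
E
```

```text
(array([-0.523,  0.45 ,  0.009]), array([0.006, 0.002, 0.218]))
```

Call:
{"op": "step_arm", "data": {"steps": [[-0.523, 0.45, 0, 0, 0, 0.218, -1], [-0.523, 0.45, 0, 0, 0, 0.218, -1], [-0.523, 0.45, 0, 0, 0, 0.218, -1], [-0.523, 0.45, 0, 0, 0, 0.218, -1], [-0.523, 0.45, 0, 0, 0, 0.218, -1], [-0.523, 0.45, 0, 0, 0, 0.218, -1], [-0.523, 0.45, 0, 0, 0, 0.218, -1], [-0.523, 0.45, 0, 0, 0, 0.218, -1]]}}

```text
time_s: 2.15
position: [0.5268, -0.1333, 0.3009]
tcp_rot: [[0.413, 0.911, -0.002], [0.911, -0.413, 0.002], [0.001, -0.003, -1.0]]
force: [-0.5, -0.3, 0.5]
opening: 1.004
grasp_force: 0.0
```

```bash
python3 - <<'E'
from h import *
shot("wrist","w1"); shot("top","t2")
for p in((.5387,-.1418,.185),(.5,-.23,.185),(.547,-.111,.148),(.483,-.255,.148),(.564,-.09,.148)):print(proj("w1",p))
E
```

```text
[333.31538219 198.79570924]
[333.0124213  288.39062905]
[326.81786849 158.30540875]
[326.61565211 291.23605321]
[333.907041   132.19348396]
```

View pics/w1.png

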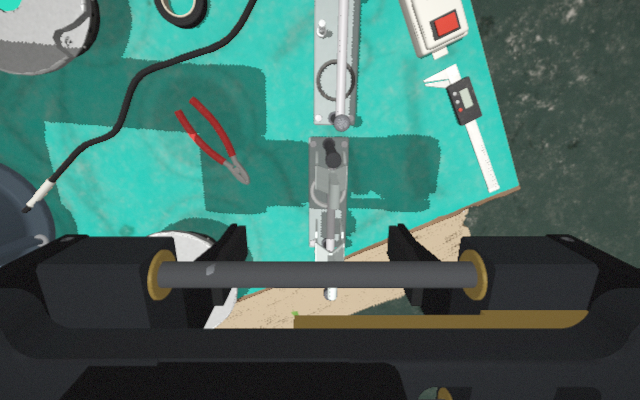

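The wrist view shows the round carrier at about (330,200) between the fingers, the near loaded post cap at about (333,160), and the near empty-rail cap at (341,122). I'll enlarge it for the grasp.

```bash
python3 - <<'E'
from h import *
i=cv2.imread("pics/w1.png")[130:230,290:370]
cv2.imwrite("pics/c1.png",cv2.resize(i,(480,600),interpolation=2))
E
```

```text
(no output)
```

View pics/c1.png

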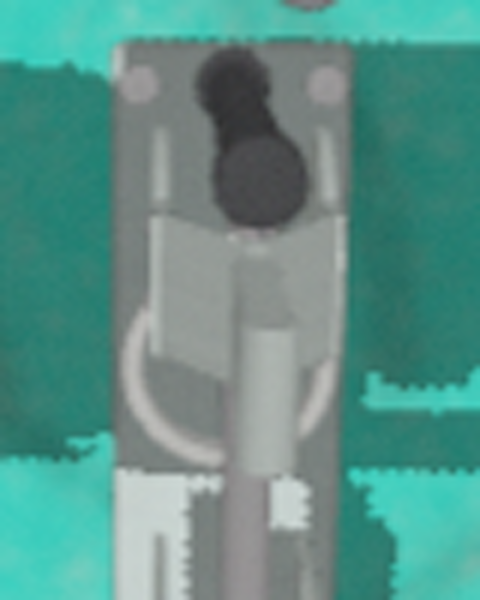

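The tab top spans x 243–297 and y 328–475 in the crop, so its centre is at (335,197) in the full image. The near cap is at (333.3,159.7).

```bash
python3 - <<'E'
from h import *
t=atz("w1",335,197,.185);print("tab",t, "w1 cap",atz("w1",333.3,159.7,.146),"empty cap",atz("w1",341,122.5,.146),"rail",atz("w1",346,2,.12))
print("tab dir",[atz("w1",290+x/6,130+y/6,.185).round(4) for x,y in((270,328),(270,475))])
for ya in(-24.8,-24.2):print(delta([t[0],t[1],.171],down(ya)))
print(read_state()["position"])
E
```

```text
tab [ 0.5408174  -0.14084279  0.185     ] w1 cap [ 0.55240118 -0.11541838  0.146     ] empty cap [ 0.57419367 -0.08444895  0.146     ] rail [0.62434213 0.01577135 0.12      ]
tab dir [array([ 0.5455, -0.13  ,  0.185 ]), array([ 0.5361, -0.1518,  0.185 ])]
(array([-0.006,  0.055,  0.434]), array([-0.002, -0.   ,  0.011]))
(array([-0.006,  0.055,  0.434]), array([-0.002, -0.   , -0.003]))
[ 0.52664798 -0.13241881  0.30129428]
```

Call:
{"op": "step_arm", "data": {"steps": [[-0.006, 0.055, 0.1, 0, 0, 0, -1], [-0.006, 0.055, 0.25, 0, 0, 0, -1], [-0.006, 0.055, 0.35, 0, 0, 0, -1], [-0.006, 0.055, 0.434, 0, 0, 0, -1], [-0.006, 0.055, 0.434, 0, 0, 0, -1], [-0.006, 0.055, 0.434, 0, 0, 0, -1], [-0.006, 0.055, 0.434, 0, 0, 0, -1]]}}

```text
time_s: 2.83
position: [0.5428, -0.1421, 0.173]
tcp_rot: [[0.412, 0.911, 0.002], [0.911, -0.412, -0.001], [-0.0, 0.003, -1.0]]
force: [-1.0, 0.1, 0.5]
opening: 0.997
grasp_force: 0.0
```

```bash
python3 - <<'E'
from h import *
shot("wrist","w2"); shot("top","t3")
i=cv2.imread("pics/w2.png")[90:340,190:460];cv2.imwrite("pics/c2.png",np.hstack([cv2.resize(i,(540,500)),cv2.resize(cv2.imread("pics/t3.png")[140:240,230:282],(260,500))]))
E
```

```text
(no output)
```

View pics/c2.png

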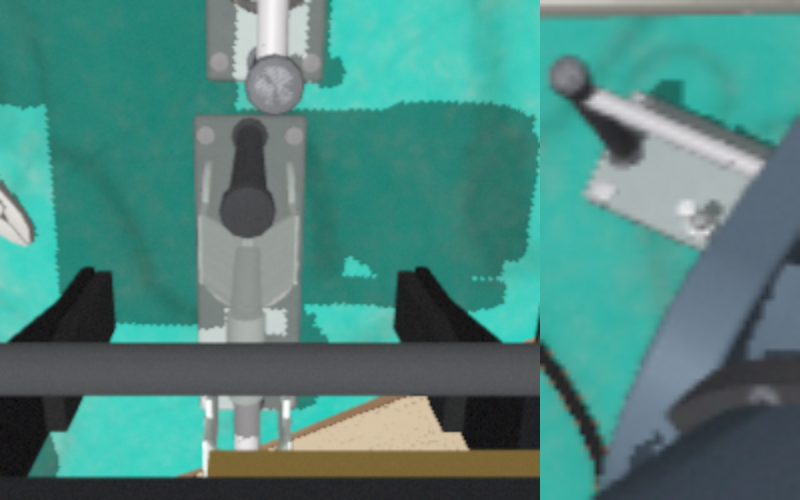

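The tab lies between the fingers. In the full image the near loaded cap is at (313,195) and the near empty cap at (327.5,131.5). The far empty cap is at (236,155.4) in the top view. Next I'll close the gripper.

Call:
{"op": "step_arm", "data": {"steps": [[0, 0, 0, 0, 0, 0, 1], [0, 0, 0, 0, 0, 0, 1], [0, 0, 0, 0, 0, 0, 1], [0, 0, 0, 0, 0, 0, 1], [0, 0, 0, 0, 0, 0, 1], [0, 0, 0, 0, 0, 0, 1], [0, 0, 0, 0, 0, 0, 1], [0, 0, 0, 0, 0, 0, 1]]}}

```text
time_s: 3.6
position: [0.5418, -0.1426, 0.1712]
tcp_rot: [[0.413, 0.911, -0.0], [0.911, -0.413, 0.0], [0.0, -0.0, -1.0]]
force: [0.0, -0.4, -0.4]
opening: 0.479
grasp_force: 0.0
```

```bash
python3 - <<'E'
from h import *
for z in(.142,.148):print("loaded near",atz("w2",313,195,z),"empty near",atz("w2",327.5,131.5,z),"far",atz("top",236,155.4,z), "near top",atz("top",308,190,z))
E
```

```text
loaded near [ 0.55126883 -0.11643962  0.142     ] empty near [ 0.57485952 -0.08500703  0.142     ] far [0.64140896 0.06024631 0.142     ] near top [ 0.56513377 -0.09021068  0.142     ]
loaded near [ 0.55208886 -0.11478544  0.148     ] empty near [ 0.57484364 -0.08446664  0.148     ] far [0.63975842 0.05899086 0.148     ] near top [ 0.56404534 -0.09035733  0.148     ]
```

Call:
{"op": "step_arm", "data": {"steps": [[0, 0, 0, 0, 0, 0, 1], [0, 0, 0, 0, 0, 0, 1], [0, 0, 0, 0, 0, 0, 1], [0, 0, 0, 0, 0, 0, 1], [0, 0, 0, 0, 0, 0, 1], [0, 0, 0, 0, 0, 0, 1], [0, 0, 0, 0, 0, 0, 1], [0, 0, 0, 0, 0, 0, 1]]}}

```text
time_s: 4.27
position: [0.5409, -0.142, 0.1712]
tcp_rot: [[0.413, 0.911, -0.002], [0.911, -0.413, 0.001], [0.0, -0.003, -1.0]]
force: [-2.9, 0.9, 3.4]
opening: 0.09
grasp_force: 29.9
```

Call:
{"op": "step_arm", "data": {"steps": [[0, 0, -0.03, 0, 0, 0, 1], [0, 0, -0.08, 0, 0, 0, 1], [0, 0, -0.15, 0, 0, 0, 1], [0, 0, -0.23, 0, 0, 0, 1], [0, 0, -0.31, 0, 0, 0, 1], [0, 0, -0.39, 0, 0, 0, 1], [0, 0, -0.43, 0, 0, 0, 1], [0, 0, -0.43, 0, 0, 0, 1]]}}

```text
time_s: 4.93
position: [0.5445, -0.1437, 0.3047]
tcp_rot: [[0.413, 0.911, 0.01], [0.911, -0.413, -0.005], [-0.0, 0.011, -1.0]]
force: [0.1, -0.5, -0.9]
opening: 0.085
grasp_force: 29.9
```

```bash
python3 - <<'E'
from h import *
print(delta([.6077,-.0126,.30],down(-24.5)))
E
```

```text
(array([0.485, 0.011, 0.016]), array([0.014, 0.   , 0.002]))
```

Call:
{"op": "step_arm", "data": {"steps": [[0.05, 0.0, 0, 0, 0, 0, 1], [0.13, 0.0, 0, 0, 0, 0, 1], [0.23, 0.0, 0, 0, 0, 0, 1], [0.33, 0.01, 0, 0, 0, 0, 1], [0.42, 0.01, 0, 0, 0, 0, 1], [0.48, 0.01, 0, 0, 0, 0, 1], [0.48, 0.01, 0, 0, 0, 0, 1], [0.48, 0.01, 0, 0, 0, 0, 1]]}}

```text
time_s: 5.6
position: [0.6041, -0.0119, 0.2993]
tcp_rot: [[0.411, 0.912, -0.001], [0.912, -0.411, -0.0], [-0.001, -0.001, -1.0]]
force: [0.0, -0.0, -0.4]
opening: 0.09
grasp_force: 29.9
```

Call:
{"op": "step_arm", "data": {"steps": [[0, 0, 0, 0, 0, 0, 1], [0, 0, 0, 0, 0, 0, 1], [0, 0, 0, 0, 0, 0, 1]]}}

```text
time_s: 5.85
position: [0.6038, -0.0138, 0.3002]
tcp_rot: [[0.415, 0.91, -0.0], [0.91, -0.415, -0.0], [-0.0, -0.0, -1.0]]
force: [0.1, -0.5, -1.0]
opening: 0.093
grasp_force: 29.9
```

```bash
python3 - <<'E'
from h import *
shot("wrist","w3"); shot("top","t4"); shot("scene","s4")
a=cv2.imread("pics/w3.png")[60:310,220:440]; b=cv2.imread("pics/s4.png")[120:270,230:350]
cv2.imwrite("pics/c3.png",np.hstack([cv2.resize(a,(440,500)),cv2.resize(b,(360,500))[:, :] if 0 else cv2.copyMakeBorder(cv2.resize(b,(360,450),interpolation=2),0,50,0,0,0)]))
for p in((.5748,-.0847,.148),(.6405,.0595,.148)):print(proj("w3",p))
E
```

```text
[320.11390848 251.29258915]
[320.5495523  103.48645172]
```

View pics/c3.png

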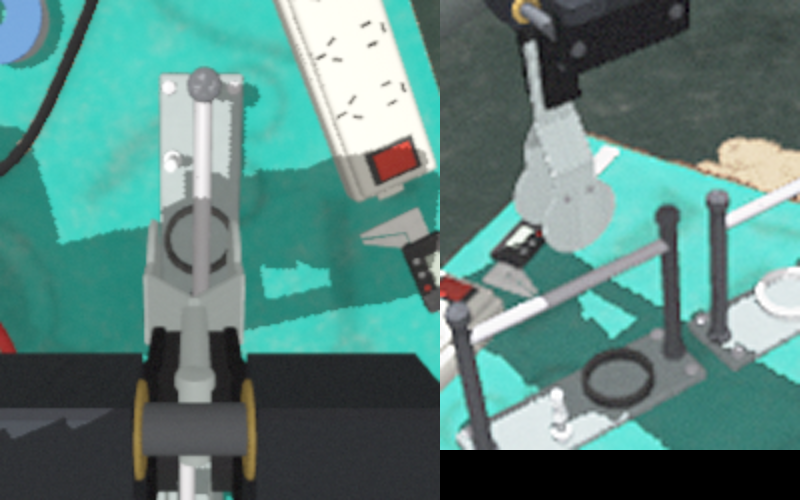

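The far cap appears at about (322,102.5), against a prediction of (320.5,103.5). The rail runs at columns 320.5–322 and the hood spans columns 293.5–342.5, centred at about 318, with the carrier hanging upright in the jaws.

```bash
python3 - <<'E'
from h import *
s=read_state();Rt=np.array(s["tcp_rot"]);d=np.load("pics/w3.npz");print(d["f"],d["cx"],d["cy"])
for n,u,v,z in(("cap",322,102.5,.147),("rail",321.7,115,.123),("rail",321,200,.123),("tab",220+197/2,60+380/2,.315),("hoodL",293.7,200,.235),("hoodR",342.3,200,.235)):
  print(n,(Rt.T@(atz("w3",u,v,z)-s["position"])).round(4))
g=cv2.imread("pics/w3.png")
for v in(130,140,190,200,204,222,226):print(v,g[v,288:350].mean(1).astype(int).tolist())
E
```

```text
287.69722569651344 316.89021907788964 192.72931484663343
cap [0.0825 0.0044 0.1534]
rail [0.0702 0.0045 0.1774]
rail [-0.0245  0.0041  0.1774]
tab [ 0.0132  0.0001 -0.0146]
hoodL [ 0.0121 -0.0179  0.0654]
hoodR [0.0121 0.0183 0.0654]
130 [154, 154, 154, 154, 154, 155, 156, 152, 152, 149, 151, 150, 184, 208, 213, 212, 211, 211, 212, 213, 213, 213, 212, 211, 211, 211, 212, 212, 201, 208, 224, 234, 247, 246, 233, 220, 202, 173, 196, 212, 211, 209, 210, 210, 211, 210, 203, 166, 129, 130, 127, 124, 104, 91, 131, 148, 149, 151, 149, 148, 145, 146]
140 [149, 149, 150, 151, 151, 152, 150, 151, 153, 154, 156, 149, 180, 204, 248, 239, 246, 255, 243, 211, 168, 166, 155, 135, 130, 129, 130, 132, 159, 205, 226, 236, 245, 243, 232, 217, 198, 180, 201, 213, 212, 211, 212, 211, 212, 211, 185, 143, 130, 129, 128, 123, 104, 89, 133, 151, 148, 147, 149, 150, 149, 153]
190 [100, 98, 100, 100, 99, 159, 176, 178, 164, 140, 127, 125, 121, 124, 129, 128, 124, 90, 60, 58, 55, 52, 76, 101, 122, 126, 126, 127, 129, 135, 145, 150, 154, 150, 149, 143, 129, 126, 128, 112, 82, 54, 51, 57, 61, 110, 126, 125, 135, 1
[... 567 characters left out ...]
3, 155, 156, 155, 155, 155, 155, 155, 153, 156, 155, 155, 166, 184, 153, 95, 97, 98, 100, 100, 100, 101]
222 [100, 102, 101, 99, 157, 174, 161, 155, 154, 154, 152, 155, 154, 156, 157, 156, 156, 151, 155, 155, 154, 155, 145, 139, 141, 143, 144, 146, 145, 146, 147, 148, 145, 141, 139, 139, 151, 156, 156, 155, 154, 154, 153, 154, 154, 153, 156, 156, 155, 155, 153, 155, 172, 159, 117, 101, 98, 103, 100, 102, 103, 103]
226 [97, 97, 100, 100, 164, 177, 164, 119, 50, 24, 23, 23, 26, 20, 26, 48, 52, 45, 44, 46, 45, 42, 97, 129, 143, 145, 145, 149, 147, 147, 147, 147, 143, 144, 141, 126, 81, 45, 51, 42, 46, 45, 45, 43, 31, 24, 16, 20, 26, 25, 78, 136, 174, 166, 159, 161, 163, 162, 162, 165, 165, 163]
```

Call:
{"op": "step_arm", "data": {"steps": [[0, 0.014, 0, 0, 0, 0, 1], [0, 0.014, 0.03, 0, 0, 0, 1], [0, 0.014, 0.08, 0, 0, 0, 1], [0, 0.014, 0.14, 0, 0, 0, 1], [0, 0.014, 0.2, 0, 0, 0, 1], [0, 0.014, 0.25, 0, 0, 0, 1], [0, 0.014, 0.28, 0, 0, 0, 1], [0, 0.014, 0.28, 0, 0, 0, 1]]}}

```text
time_s: 6.67
position: [0.6064, -0.0142, 0.2136]
tcp_rot: [[0.413, 0.911, -0.005], [0.911, -0.413, 0.001], [-0.001, -0.005, -1.0]]
force: [-0.5, 0.7, -1.1]
opening: 0.086
grasp_force: 29.9
```

```bash
python3 - <<'E'
from h import *
s=read_state();Rt=np.array(s["tcp_rot"]);print(s["position"],s["force"])
shot("wrist","w4"); shot("scene","s5")
a=cv2.imread("pics/w4.png")[60:310,220:440]; b=cv2.imread("pics/s5.png")[140:290,230:350]
cv2.imwrite("pics/c4.png",np.hstack([cv2.resize(a,(440,500)),cv2.copyMakeBorder(cv2.resize(b,(360,450),interpolation=2),0,50,0,0,0)]))
E
```

```text
[ 0.60643304 -0.0142263   0.21357267] [-0.45423936  0.73948683 -1.06788225]
```

View pics/c4.png

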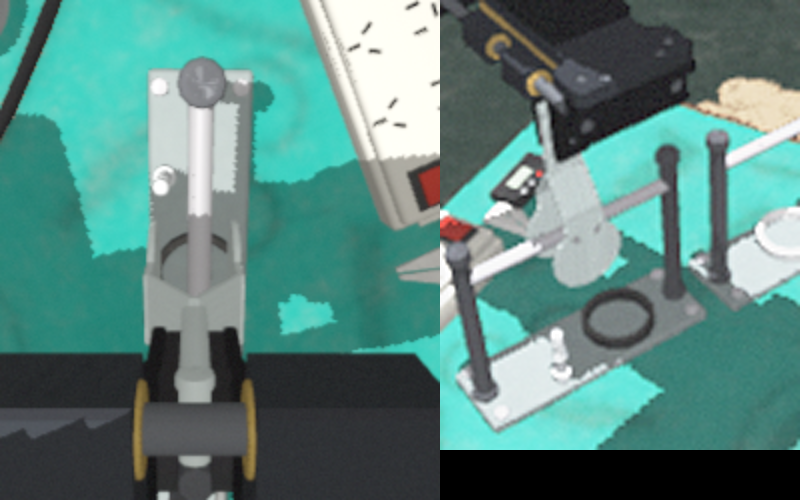

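The rail now lies between the plates. The rail is at column 320 and the hood centre at 318, an offset of about 2 mm. I'll lower the rest of the way.

Call:
{"op": "step_arm", "data": {"steps": [[0, 0.005, 0.02, 0, 0, 0, 1], [0, 0.005, 0.05, 0, 0, 0, 1], [0, 0.005, 0.08, 0, 0, 0, 1], [0, 0.005, 0.105, 0, 0, 0, 1], [0, 0.005, 0.125, 0, 0, 0, 1], [0, 0.005, 0.135, 0, 0, 0, 1], [0, 0.005, 0.135, 0, 0, 0, 1], [0, 0.005, 0.135, 0, 0, 0, 1]]}}

```text
time_s: 7.43
position: [0.6093, -0.015, 0.1756]
tcp_rot: [[0.413, 0.911, -0.0], [0.911, -0.413, 0.0], [-0.0, -0.0, -1.0]]
force: [0.4, -0.4, -0.5]
opening: 0.087
grasp_force: 29.9
```

Call:
{"op": "step_arm", "data": {"steps": [[0, 0, 0.005, 0, 0, 0, 1], [0, 0, 0.009, 0, 0, 0, 1], [0, 0, 0.012, 0, 0, 0, 1], [0, 0, 0.012, 0, 0, 0, 1]]}}

```text
time_s: 7.77
position: [0.6088, -0.0147, 0.1724]
tcp_rot: [[0.413, 0.911, -0.001], [0.911, -0.413, 0.0], [-0.0, -0.001, -1.0]]
force: [-1.6, 1.1, 0.6]
opening: 0.089
grasp_force: 29.9
```

Call:
{"op": "step_arm", "data": {"steps": [[0, 0, 0, 0, 0, 0, 0.7], [0, 0, 0, 0, 0, 0, 0.6], [0, 0, 0, 0, 0, 0, 0.4], [0, 0, 0, 0, 0, 0, 0.2], [0, 0, 0, 0, 0, 0, 0], [0, 0, 0, 0, 0, 0, 0], [0, 0, 0, 0, 0, 0, 0], [0, 0, 0, 0, 0, 0, 0]]}}

```text
time_s: 8.43
position: [0.6093, -0.015, 0.1722]
tcp_rot: [[0.413, 0.911, 0.0], [0.911, -0.413, -0.0], [-0.0, 0.0, -1.0]]
force: [-0.5, 0.1, 0.2]
opening: 0.484
grasp_force: 0.0
```

Call:
{"op": "step_arm", "data": {"steps": [[0, 0, -0.03, 0, 0, 0, 0], [0, 0, -0.1, 0, 0, 0, 0], [0, 0, -0.2, 0, 0, 0, 0], [0, 0, -0.3, 0, 0, 0, 0], [0, 0, -0.4, 0, 0, 0, 0], [0, 0, -0.4, 0, 0, 0, 0], [0, 0, -0.4, 0, 0, 0, 0], [0, 0, -0.4, 0, 0, 0, 0]]}}

```text
time_s: 9.1
position: [0.6088, -0.0149, 0.2924]
tcp_rot: [[0.413, 0.911, -0.0], [0.911, -0.413, 0.0], [-0.0, -0.0, -1.0]]
force: [0.4, -0.7, 0.2]
opening: 0.498
grasp_force: 0.0
```

```bash
python3 - <<'E'
from h import *
shot("wrist","w5"); shot("scene","s6")
a=cv2.imread("pics/w5.png")[60:310,220:440]; b=cv2.imread("pics/s6.png")[130:280,230:390]
cv2.imwrite("pics/c5.png",np.hstack([cv2.resize(a,(320,364)),cv2.resize(b,(388,364),interpolation=2)]))
E
```

```text
(no output)
```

View pics/c5.png

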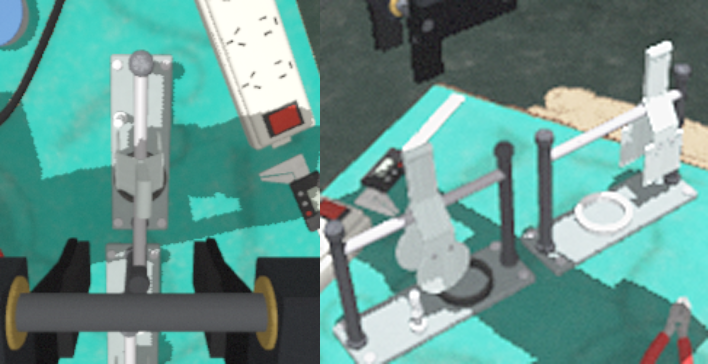

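The carrier hangs on the empty rail mid-span and the square carrier looks untouched. The round carrier leans slightly, so it may still be swinging. I'll wait and check again.

Call:
{"op": "step_arm", "data": {"steps": [[0, 0, 0, 0, 0, 0, 0], [0, 0, 0, 0, 0, 0, 0], [0, 0, 0, 0, 0, 0, 0], [0, 0, 0, 0, 0, 0, 0], [0, 0, 0, 0, 0, 0, 0], [0, 0, 0, 0, 0, 0, 0], [0, 0, 0, 0, 0, 0, 0], [0, 0, 0, 0, 0, 0, 0]]}}

```text
time_s: 9.87
position: [0.6093, -0.015, 0.2923]
tcp_rot: [[0.413, 0.911, 0.0], [0.911, -0.413, -0.0], [-0.0, 0.0, -1.0]]
force: [-0.3, 0.1, 0.0]
opening: 0.501
grasp_force: 0.0
```

Call:
{"op": "step_arm", "data": {"steps": [[0, 0, 0, 0, 0, 0, 0], [0, 0, 0, 0, 0, 0, 0], [0, 0, 0, 0, 0, 0, 0], [0, 0, 0, 0, 0, 0, 0], [0, 0, 0, 0, 0, 0, 0], [0, 0, 0, 0, 0, 0, 0], [0, 0, 0, 0, 0, 0, 0], [0, 0, 0, 0, 0, 0, 0]]}}

```text
time_s: 10.53
position: [0.6093, -0.015, 0.2923]
tcp_rot: [[0.413, 0.911, 0.0], [0.911, -0.413, -0.0], [0.0, 0.0, -1.0]]
force: [1.2, 1.0, 0.1]
opening: 0.502
grasp_force: 0.0
```

```bash
python3 - <<'E'
from h import *
shot("wrist","w6"); shot("scene","s7")
a=cv2.imread("pics/w6.png")[80:230,270:370]; b=cv2.imread("pics/s7.png")[130:280,230:330]
cv2.imwrite("pics/c6.png",np.hstack([cv2.resize(a,(400,600),interpolation=2),cv2.resize(b,(400,600),interpolation=2)]))
c=[cv2.imread(f"pics/{n}.png")[130:280,230:330].astype(int) for n in("s6","s7")];print((abs(c[0]-c[1]).max(2)>40).sum())
E
```

```text
37
```

View pics/c6.png

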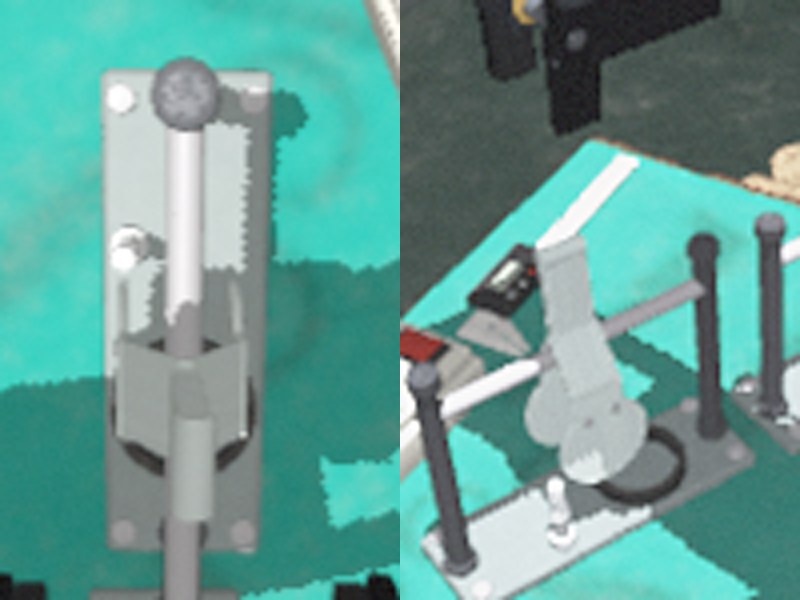

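The carrier sits astride the rail: the tab lies over the rail line at x≈190, against x≈183 for the rail. It is at rest, and its lean in the scene view matches the posts' perspective. The gripper is clear.

```bash
python3 -c "
from rig import *
print(hand_in())"
```

```text
the job is handed in; nothing more can be done
None
```

The round carrier hangs astride the empty rail near its middle, the square carrier looked untouched, the gripper is clear, and I handed the job in at about 10.6 s; no verdict came back.

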